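# Unclamp a gel plate and lay it on the viewer

### The arm

A 6-joint arm with a two-finger parallel gripper is mounted at the origin on the work surface. World frame = base frame: x ahead of the robot, y to its left, z up, the work surface at z = 0. Lengths are in m, angles in rad, forces in N, time in s.
With the tool pointing down it reaches from about 0.375 to 0.9 m from the base axis. Payload 3.1 kg.
Tool frame: the origin (TCP) lies at the centre of the arm's flange, where the gripper is bolted on; the fingertips stand 173 mm ahead of it and the grasp point (between the pads) lies 155 mm ahead of it (tip_extent is the distance from the TCP to the fingertips, in m); z points along the fingers, y is the direction in which the jaws open and shut (so a half turn about z gives the same grasp; the last joint's range is limited). The gripper opens to 85 mm and grips with 20 to 120 N. Pads are 22 mm wide; open, the fingers measure 114 mm over their backs; the gripper's body (76 mm by 85 mm) begins 54 mm behind the grasp point. The pads swing forward as they close: fully open they stand 13 mm farther back than shut.
Start: joints at [1.012, 0.527, 1.433, -0, 1.181, -0.178], TCP at [0.232, 0.58, 0.405] pointing down, gripper open.
Joint ranges: [-3.08, 3.08], [-0.75, 2.2], [0.22, 2.44], [-1.43, 4.57], [0, 2.65], [-2.85, 2.85]. Speed limits (rad/s): [2.79, 2.79, 3.14, 3.14, 3.14, 3.14].

### API

Orientations are given as a unit quaternion [x, y, z, w].
In Python, from station import sense, snapshot, sign_off, tip_extent gives the robot as it stands. The module is installed in compiled form; this text tells all that it offers.
- The arm moves only by the tool servo_tool, never from a script. Its argument "rows" is a list of rows, each a list of 3 entries, a list of its own where there are three numbers: the shift along the tool's x, y, z in mm, then the turn about the tool's z in degrees, then the opening, from -1 (shut) to 1 (fully open), so that 0 is half open. A call has 1 to 8 rows; each row is the pose to reach, as a shift and turn from the pose measured when the call began, along the tool's axes at that moment; what a row does not reach only later rows make up. A row lasts 1/10 s, in which the tool goes at most 50 mm and 8.59 degrees, less where a joint would pass 70% of its speed; a pose out of reach is approached as far as the arm can. A call with a gripper value outside its range is refused whole. The fingers move at their own pace and stop on an object; "force" is the grip in N (left out, the last holds). Time passes only in rows, so rows that repeat a pose let the fingers close. It gives the time, the measured TCP pose, the force and the opening at its end, in the units of the state.
- sense(): the state, without advancing time (a new reading comes with each control period).
- snapshot(name): name is "scene" or "top" or "wrist"; returns a dict with "image" (384x512x3 uint8, blue, green, red), "z_map" (384x512 float32, m along the optical axis (not along the pixel's ray), 0 where there is no reading), "vertical_fov" (degrees; the focal length in pixels is half the picture's height over the tangent of half this angle, whatever the lens; pixels are square), "cx", "cy" (the principal point, pixels), "k1" (the pictures are not rectified: a ray, as slopes to the right and down, at radius r is drawn at 1 + k1 r^2 times it, then the intrinsics apply), "cam_to_world" (4x4, takes a point from camera to world coordinates). Camera axes: x right, y down, z forward; pixel columns grow to the right and rows downward; lengths in m; the calibration is good to about 2 mm. A picture is of the moment at which its call begins.
- sign_off(): hands the job in, once; it reports no verdict.
The state is a dict: "t": time; "q": joint angles; "qd": joint speeds; "tau": joint torques, N m; "tcp_pos": TCP position; "tool_rot": TCP orientation; "force": force on the tool from outside, world axes, zero at the start; "ft_torque": the same for the moment, N m; "finger_gap": opening from 0.0 (shut) to 1.0 (fully open).
Only numpy, scipy, OpenCV 4.12 (cv2) and the standard library are available. Lean on these libraries where they do the work, as an engineer would, in place of code of your own. Each camera call takes 0.05 s, during which the arm holds its last target. There are 200 camera calls.

### The job

Swing the clamp bar of the aluminium fixture right up so that it stands upright by itself and stays up, slide the gel plate out from beneath it (the orange fin is its handle), then lay the plate flat on the viewer's white glass, inside the grey frame. Keep the plate level all the way, do not let it drop, and leave the other things on the bench where they are.

Things in the scene. Friction and masses are not known exactly. Their poses are not given: they have to be found in the camera images.
- fixture_bed (a point): Fixed aluminium clamp fixture: block 190 mm long (its x, -90 to +100 mm), 130 mm wide, 25 mm high. Point on its top face (bed), on the centre line; -x is the open front, the way the plate slides out, roughly to the robot; +y the hinge side. The plate's centre starts at x = +20 mm, y = 0. It lifts clear only after sliding 70 mm to -x; slid 80 mm it still lies flat on the bed.
- fixture_rails (a point): Point on the bed's top face midway between two dark rails 65 mm long, x = +35 to +100 mm of fixture_bed; same axes. They stand 94 mm apart (2 mm play each side of the plate) and have lips over the plate's edges, undersides 8 mm and tops 12 mm above the bed, 86 mm between the lips. A stop closes the rear end. The plate slides freely once the bar is up.
- clamp_bar (a joint): Angle of the steel clamp bar: 0 lying across the plate along the fixture's y, 55 mm behind fixture_bed (the plate is then locked: its raised rear strip cannot pass), 1.57 upright, stop at 1.6. The hinge is stiff (about 0.35 N m), so the bar stays where it is left; lifting it by the knob takes about 4 N.
- bar_knob (a point): Centre of the red ball knob, 28 mm across, at the bar's free end on the fixture's -y side, 190 mm from the hinge axis, 45 mm above the bench when down. A 10 mm stalk joins it to the bar from the hinge side. It can be pinched from above, fingers closing along the fixture's x, and turns between the fingers as the bar rises.
- bar_hinge (a point): Point on the hinge axis of the bar, 45 mm above the bench, in the plane the knob moves in; axes as the fixture. The axis is the fixture's x: as the joint angle a grows the knob is at y = -190 cos a, z = +190 sin a mm from here.
- plate: The gel plate: a blue-edged green glass plate 130 mm (its x) by 90 mm (its y) by 6 mm thick, about 0.13 to 0.25 kg, origin at the centre of its underside. At the front an upright orange fin (see plate_fin), at the rear a blue strip raised 5 mm more (x = +55 to +65 mm).
- plate_center (a point): Centre of the plate's slab, half-way through its 6 mm thickness; axes as the plate, z its upper side, -x the fin end.
- plate_fin (a point): Centre for gripping the orange pull fin: 10 mm thick along the plate's x, 50 mm wide along y, rising 36 mm above the plate's top face. This point is 55 mm in front (-x) of plate_center, 20 mm above the plate's top face and 16 mm below the fin's top. Pinch it from above, fingers closing along the plate's x.
- viewer_glass (a point): Fixed gel viewer, a flat blue box 210 mm (its x) by 170 mm (its y), with a white glass 30 mm above the bench inside a grey frame 6 mm higher than the glass; the opening is 170 mm (x) by 130 mm (y). This point is the centre of the glass top. The plate fits only lengthwise along x, either way round.
- tube_rack: Red rack of blue-capped tubes, 60 x 170 x 94 mm, behind the viewer; leave alone.
- tip_box: Yellow tip box with clear lid, 87 x 122 x 63 mm, behind the fixture; leave alone.
- amber_bottle: Amber bottle, 72 mm across, 150 mm high, on the left; leave alone.
- buffer_bottle: White bottle with blue cap, 68 mm across, 160 mm high, on the right; leave alone.
- beaker: Grey beaker, 90 mm across, 110 mm high, on the left; leave alone.
- pipette: Grey and white pipette lying on the bench on the right, 235 mm long; leave alone.
Not all that is in view belongs to the job. What is meant by the plate is not turquoise, and is the larger of those in its own colour.

How it is judged:
By the outcome, as a careful person would: the job done as asked, in the order asked, and still so for the second after the job is handed in, with the robot touching nothing.
It also fails if it takes over 61 s, if anything falls off the work surface, if the arm or the gripper's body presses on something with over 40 N, if the wrist force passes 120 N, or if a joint passes its speed limit or range.

## Working session

There is one attempt and no reset: what is moved stays moved. The work goes in short steps, Python scripts to look and compute and a tool call to move; the robot and the scene stay as the last step left them, time stands still between calls to the robot, and variables do not carry over. Pictures are saved under pics/ and viewed, about 8 in all and at most 12, crops included, and the job is handed in when it is done.

Besides the shell and the picture viewer there is one more tool, called after ">>>" as name(argument=value, ...) on one line, values as JSON. servo_tool: Moves the arm, as the interface text tells. Its arguments: {"type":"object","properties":{"rows":{"type":"array"},"force":{"type":"number"}},"required":["rows"]}

```bash
mkdir -p pics
cat > h.py <<'E'
import numpy as np, cv2
from station import sense, snapshot, sign_off, tip_extent
def K(s):
    f=192/np.tan(np.radians(s["vertical_fov"])/2); return np.array([[f,0,s["cx"]],[0,f,s["cy"]],[0,0,1.]])
def rays(s,uv):
    uv=np.asarray(uv,float).reshape(-1,2); k=K(s)
    p=(uv-k[:2,2])/k[0,0]; rd=np.linalg.norm(p,axis=1,keepdims=True); r=rd.copy()
    for _ in range(20): r=rd/(1+s["k1"]*r**2)
    p=p*np.where(rd>0,r/np.maximum(rd,1e-9),1)
    return np.c_[p,np.ones(len(p))]
def onplane(s,uv,z):
    T=s["cam_to_world"]; d=rays(s,uv)@T[:3,:3].T; o=T[:3,3]
    return o+d*((z-o[2])/d[:,2])[:,None]
def cloud(s):
    v,u=np.mgrid[:384,:512]; r=rays(s,np.c_[u.ravel(),v.ravel()])*s["z_map"].reshape(-1,1)
    T=s["cam_to_world"]; return (r@T[:3,:3].T+T[:3,3]).reshape(384,512,3)
E
python3 - <<'E'
from h import *
import pickle
st=sense(); print(st['tcp_pos'],st['tool_rot'],st['t'],st['finger_gap'],tip_extent)
S={n:snapshot(n) for n in("scene","top","wrist")}
pickle.dump(S,open('s0.pkl','wb'))
for n,s in S.items(): print(n,s['vertical_fov'],s['cx'],s['cy'],s['k1'],s['cam_to_world'].round(3).tolist(), (s['z_map']==0).mean())
cv2.imwrite('pics/top.png',cv2.resize(S['top']['image'],(800,600)));cv2.imwrite('pics/scene.png',cv2.resize(S['scene']['image'],(800,600)))
E
```

```text
[0.23207022 0.57994799 0.40373702] [ 1.89218754e-01  9.81934363e-01 -1.00974994e-03 -3.88433366e-04] 0.0 0.9982164139714267 0.1734
scene 44.884646496153415 256.9074855793977 203.39984100553153 0.06374363069713546 [[0.303, 0.511, -0.805, 1.782], [0.953, -0.175, 0.248, -0.433], [-0.014, -0.842, -0.54, 0.9], [0.0, 0.0, 0.0, 1.0]] 0.018086751302083332
top 57.67618247914333 257.1139208516533 194.3501123398349 -0.03781664892292485 [[0.023, -0.983, 0.184, 0.339], [-1.0, -0.025, -0.004, -0.055], [0.008, -0.184, -0.983, 1.241], [0.0, 0.0, 0.0, 1.0]] 0.003936767578125
wrist 58.19812015250882 257.6870151772656 188.74315726205452 -0.05870945954043609 [[0.372, 0.895, 0.247, 0.169], [0.928, -0.358, -0.1, 0.606], [-0.001, 0.267, -0.964, 0.373], [0.0, 0.0, 0.0, 1.0]] 0.003946940104166667
```

View pics/top.png

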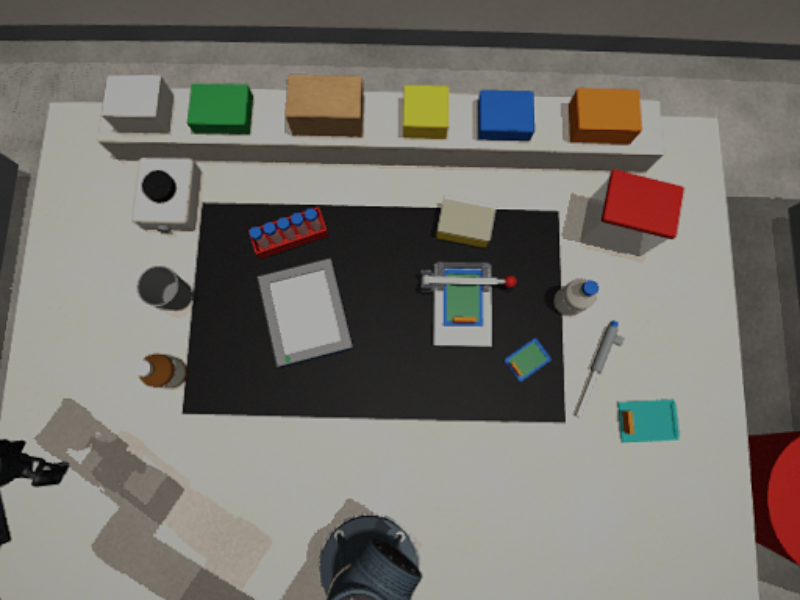

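View pics/scene.png

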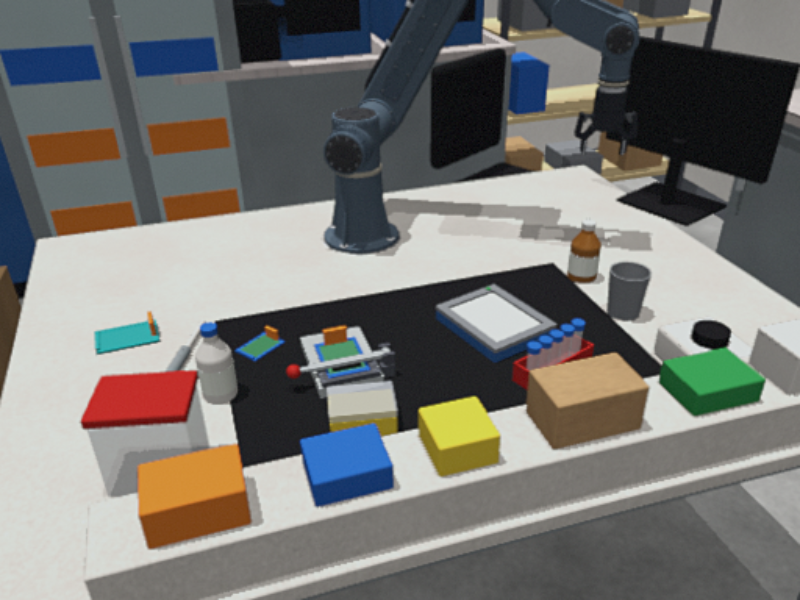

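Top view (800x600): the blue-edged green plates are the one in the fixture (463,297) and a small one (527,360). A turquoise one lies at (648,420). The one in the fixture is meant: it is larger, not turquoise, and lies under the bar with its red knob at (511,282). The viewer is at (305,312).

Run:
```python
from h import *
import pickle
S=pickle.load(open('s0.pkl','rb'))
s=S['top']; im=s['image']; hsv=cv2.cvtColor(im,cv2.COLOR_BGR2HSV); C=cloud(s)
def comp(m,box=None):
    if box: b=np.zeros_like(m); x0,y0,x1,y1=box; b[y0:y1,x0:x1]=m[y0:y1,x0:x1]; m=b
    n,l,st,c=cv2.connectedComponentsWithStats(m); i=1+st[1:,4].argmax(); return (l==i), st[i], c[i]
H=lambda a,b,s0=90,v0=60: cv2.inRange(hsv,(a,s0,v0),(b,255,255))
F=(265,155,345,235)
red=H(0,6)|H(174,180)
def rect(name,m,z):
    c=cv2.findContours(m.astype(np.uint8),cv2.RETR_EXTERNAL,cv2.CHAIN_APPROX_NONE)[0]
    c=max(c,key=cv2.contourArea)[:,0]
    P=onplane(s,c,z)[:,:2]*1000
    (cx,cy),(w,h),a=cv2.minAreaRect(P.astype(np.float32)); print(name,'px',c.mean(0).round(),'ctr',round(cx,1),round(cy,1),'wh',round(w,1),round(h,1),'ang',round(a,2))
m,st,c=comp(red,(310,165,340,195)); print('knob px',c,st, 'pos z.045',onplane(s,c,.045)); print('knob depth',np.nanmedian(C[m],0))
m,st,c=comp(H(8,20,120,80),(270,190,320,220)); print('fin',c,st); rect('fin top',m,.025+.006+.036); print('z',np.percentile(C[m][:,2],[5,50,95]))
g=H(40,85,60,40); m,_,_=comp(g,F); rect('green',m,.031)
bl=H(98,125,90,50); m,_,_=comp(bl|g,F); rect('blue+green(lower part)',m,.031)
m,_,_=comp(bl|g,(318,210,360,250)); rect('small plate',m,.006)
w=cv2.inRange(hsv,(0,0,170),(180,60,255)); m,_,_=comp(w,(160,160,235,235)); rect('glass',m,.030); print('glass z',np.median(C[m][:,2]))
blk=cv2.inRange(hsv,(0,0,0),(180,255,45)); nb=cv2.morphologyEx(255-blk,cv2.MORPH_OPEN,np.ones((3,3)))
m,_,_=comp(nb,(155,160,238,238)); rect('frame top',m,.036)
wb=cv2.inRange(hsv,(0,0,120),(180,70,255)); m,_,_=comp(wb,(270,186,320,228)); rect('bed',m,.025); print('bed z',np.median(C[m][:,2]))
cr=im[150:235,260:360]; cv2.imwrite('pics/crop.png',cv2.resize(cr,(800,680)[:2] and (700,595),interpolation=cv2.INTER_CUBIC))
```

```text
knob px [326.54 179.56] [323 176   8   8  50] pos z.045 [[ 0.62293502 -0.30326268  0.045     ]]
knob depth [ 0.6222473  -0.30182515  0.05241529]
fin [297. 204.] [290 203  15   3  45]
fin top px [297. 204.] ctr 529.5 -196.3 wh 6.9 48.0 ang 1.4
z [0.05823355 0.06546391 0.06960135]
green px [296. 193.] ctr 574.9 -195.8 wh 71.2 83.1 ang 88.35
blue+green(lower part) px [296. 195.] ctr 568.0 -197.4 wh 94.4 85.6 ang 0.53
small plate px [338. 230.] ctr 450.3 -347.9 wh 66.0 94.5 ang 35.69
glass px [194. 199.] ctr 544.5 161.7 wh 162.8 124.1 ang 15.92
glass z 0.029210472580399882
frame top px [194. 200.] ctr 543.7 160.2 wh 213.6 174.3 ang 15.97
bed px [296. 205.] ctr 539.2 -198.2 wh 125.8 128.2 ang 0.71
bed z 0.02450607230573376
```

View pics/crop.png

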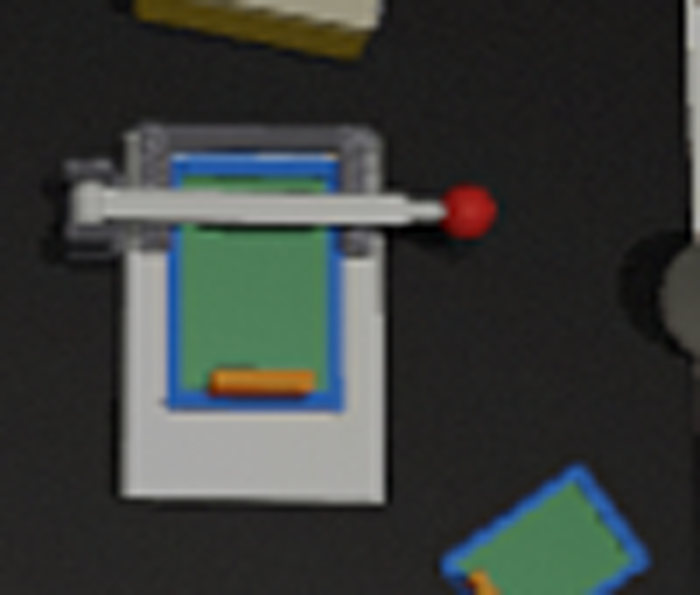

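The crop confirms it: the plate in the fixture, orange fin at (262,382), bar across it at y≈207 and knob at (468,211). I'll move to above the knob.

>>> servo_tool(rows=[[[-691, -674, 40], 67.5, 1], [[-691, -674, 40], 67.5, 1], [[-691, -674, 40], 67.5, 1], [[-691, -674, 40], 67.5, 1], [[-691, -674, 40], 67.5, 1], [[-691, -674, 40], 67.5, 1], [[-691, -674, 40], 67.5, 1], [[-691, -674, 40], 67.5, 1]], force=40)

```text
t: 0.95
tcp_pos: [0.3944, 0.213, 0.3882]
tool_rot: [0.705, 0.709, -0.001, 0.0]
force: [-0.3, 0.1, -0.3]
finger_gap: 1.0
```

>>> servo_tool(rows=[[[-517, 225, 40], -0.3, 1], [[-517, 225, 40], -0.3, 1], [[-517, 225, 40], -0.3, 1], [[-517, 225, 40], -0.3, 1], [[-517, 225, 40], -0.3, 1], [[-517, 225, 40], -0.3, 1], [[-517, 225, 40], -0.3, 1], [[-517, 225, 40], -0.3, 1]])

```text
t: 1.75
tcp_pos: [0.5557, -0.1523, 0.36]
tool_rot: [0.703, 0.711, -0.001, -0.0]
force: [1.1, 0.3, 1.1]
finger_gap: 0.996
```

```bash
python3 -c "
from h import *
s=sense(); print(s['t'],s['tcp_pos'],s['tool_rot'],s['q'])"
```

```text
1.75 [ 0.55574892 -0.15228026  0.35996416] [ 7.03131885e-01  7.11059107e-01 -7.02303735e-04 -7.54747175e-05] [-4.61005785e-01  5.17845824e-01  1.60233895e+00 -1.50797662e-03
  1.02199196e+00 -4.71429592e-01]
```

>>> servo_tool(rows=[[[-151, 65, 60], 0, 1], [[-151, 65, 60], 0, 1], [[-151, 65, 60], 0, 1], [[-151, 65, 60], 0, 1], [[-151, 65, 60], 0, 1], [[-151, 65, 60], 0, 1], [[-151, 65, 60], 0, 1]])

```text
t: 2.45
tcp_pos: [0.622, -0.3013, 0.3002]
tool_rot: [0.703, 0.711, -0.001, -0.001]
force: [0.4, 1.2, -0.2]
finger_gap: 0.999
```

Run:
```python
from h import *
st=sense(); print(st['tcp_pos'],st['tool_rot'])
s=snapshot('wrist'); im=s['image']; hsv=cv2.cvtColor(im,cv2.COLOR_BGR2HSV); C=cloud(s)
m=cv2.inRange(hsv,(0,120,50),(6,255,255))|cv2.inRange(hsv,(174,120,50),(180,255,255))
n,l,t,c=cv2.connectedComponentsWithStats(m)
for i in range(1,n):
    if t[i,4]>100: print(t[i],c[i],np.median(C[l==i],0), onplane(s,c[i],.045))
m=cv2.inRange(hsv,(8,130,80),(20,255,255))
n,l,t,c=cv2.connectedComponentsWithStats(m)
for i in range(1,n):
    if t[i,4]>100: print('or',t[i],c[i],np.median(C[l==i],0),onplane(s,c[i],.067))
cv2.imwrite('pics/w1.png',im)
```

```text
[ 0.62203457 -0.30130941  0.30018409] [ 7.02827187e-01  7.11359957e-01 -6.45539378e-04 -7.34391385e-04]
[ 237  178   42   40 1341] [257.65100671 196.99552573] [ 0.62109009 -0.29716074  0.0550306 ] [[ 0.62098251 -0.30037418  0.045     ]]
or [  87    0   41   73 2462] [107.26604387  34.64337937] [ 0.534628   -0.19947987  0.06390099] [[ 0.53643215 -0.20086166  0.067     ]]
or [  0 186  38  30 496] [ 15.90927419 199.33266129] [ 0.43594155 -0.31068851  0.02655959] [[ 0.46758815 -0.29728696  0.067     ]]
```

View pics/w1.png

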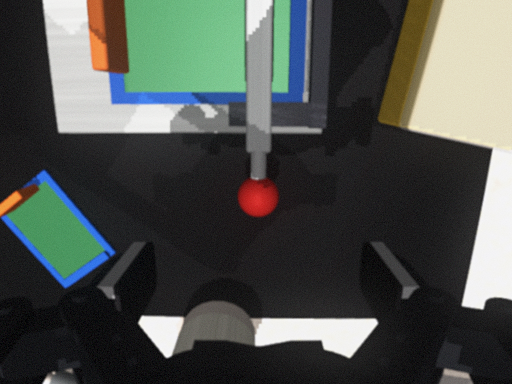

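The wrist view shows the knob at (258,197), centred between the fingers, and the buffer bottle at (215,330) beyond. I'll check the bottle clearance before descending.

Run:
```python
from h import *
import pickle
S=pickle.load(open('s0.pkl','rb')); s=S['top']
print(onplane(s,[378,184],.16)); C=cloud(s)
P=C[165:210,340:395].reshape(-1,3); P=P[P[:,2]>.05]; print(P.min(0),P.max(0),np.median(P,0))
```

```text
[[ 0.58543319 -0.44460748  0.16      ]]
[ 0.33929056 -0.47609474  0.05047991] [ 0.61976355 -0.05498916  1.24122244] [ 0.57743049 -0.43154106  0.11092113]
```

>>> servo_tool(rows=[[[0, -1, 40], 0, 1], [[0, -1, 80], 0, 1], [[0, -1, 102], 0, 1], [[0, -1, 102], 0, 0], [[0, -1, 102], 0, -0.6], [[0, -1, 102], 0, -1], [[0, -1, 102], 0, -1], [[0, -1, 102], 0, -1]], force=40)

```text
t: 3.3
tcp_pos: [0.6215, -0.3015, 0.2011]
tool_rot: [0.703, 0.712, -0.0, 0.001]
force: [-1.2, 1.1, 5.9]
finger_gap: 0.299
```

>>> servo_tool(rows=[[[0, 0, 0], 0, -1], [[0, 0, 0], 0, -1], [[0, 0, 0], 0, -1], [[0, 0, 0], 0, -1]])

```text
t: 3.7
tcp_pos: [0.6216, -0.3014, 0.2012]
tool_rot: [0.703, 0.712, -0.0, 0.001]
force: [-1.0, 0.6, 2.6]
finger_gap: 0.301
```

>>> servo_tool(rows=[[[0.5, 0, -13.3], 0, -1], [[1.8, 0, -26.4], 0, -1], [[4.2, 0, -39.5], 0, -1], [[7.4, 0, -52.4], 0, -1], [[11.5, 0, -65], 0, -1], [[16.4, 0, -77.3], 0, -1], [[22.2, 0, -89.2], 0, -1], [[28.9, 0, -100.7], 0, -1]])

```text
t: 4.5
tcp_pos: [0.6212, -0.2715, 0.3028]
tool_rot: [0.703, 0.712, -0.0, 0.001]
force: [3.6, 2.8, -6.1]
finger_gap: 0.303
```

>>> servo_tool(rows=[[[7.4, 0, -11], 0, -1], [[15.6, 0, -21.4], 0, -1], [[24.4, 0, -31.3], 0, -1], [[34, 0, -40.5], 0, -1], [[44.1, 0, -49], 0, -1], [[54.9, 0, -56.8], 0, -1], [[66.1, 0, -63.8], 0, -1], [[77.8, 0, -70.1], 0, -1]])

```text
t: 5.3
tcp_pos: [0.6203, -0.1928, 0.3733]
tool_rot: [0.703, 0.711, 0.0, 0.002]
force: [6.9, 0.2, -7.8]
finger_gap: 0.295
```

>>> servo_tool(rows=[[[12.1, 0.5, -5.4], 0, -1], [[24.6, 1, -9.9], 0, -1], [[37.3, 1, -13.5], 0, -1], [[50.3, 1, -16], 0, -1], [[63.4, 1, -17.8], 0, -1], [[75, 1, -18.6], 0, -1], [[82, 1, -18.6], 0, -1], [[82, 1, -18.6], 0, -1]])

```text
t: 6.1
tcp_pos: [0.6201, -0.1096, 0.3922]
tool_rot: [0.702, 0.712, 0.0, 0.002]
force: [-0.3, -1.1, -0.1]
finger_gap: 0.002
```

Run:
```python
from h import *
st=sense(); print(st['tcp_pos'],st['tool_rot'],st['force'])
s=snapshot('scene'); cv2.imwrite('pics/sc2.png',cv2.resize(s['image'][130:290,120:360],(780,520)))
```

```text
[ 0.62012513 -0.10962802  0.39221547] [7.02240560e-01 7.11937077e-01 2.71791891e-04 1.92866531e-03] [-0.27137046 -1.11404926 -0.11735635]
```

View pics/sc2.png

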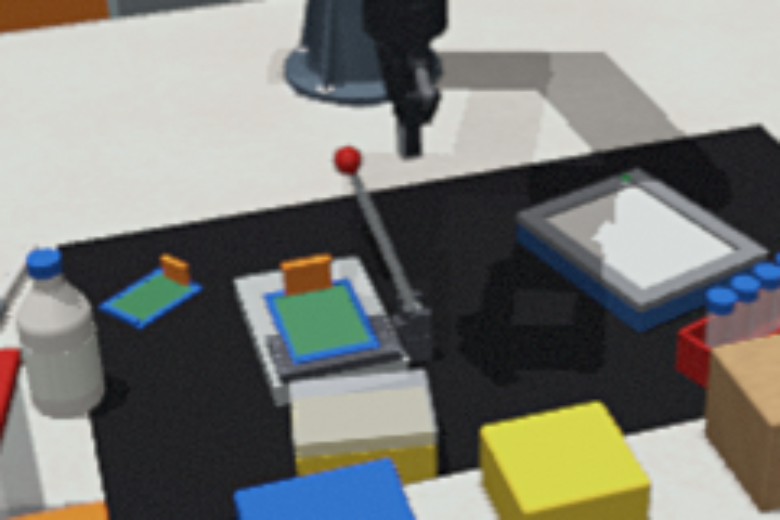

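The knob slipped out at roughly 65-70°. The scene crop shows it at (347,160) with the bar leaning and holding there, and the plate undisturbed. I'll finish by pushing it with shut fingers from the -y side. First I'll measure the knob.

```bash
cat > knob.py <<'E'
from h import *
for n in('scene','top'):
    s=snapshot(n); hsv=cv2.cvtColor(s['image'],cv2.COLOR_BGR2HSV); C=cloud(s)
    m=cv2.inRange(hsv,(0,120,50),(6,255,255))|cv2.inRange(hsv,(174,120,50),(180,255,255))
    k,l,t,c=cv2.connectedComponentsWithStats(m)
    for i in range(1,k):
        p=np.median(C[l==i],0)
        if t[i,4]>15 and .45<p[0]<.75 and -.4<p[1]<0: print(n,c[i],t[i,4],p)
st=sense(); print(st['t'],st['tcp_pos'],st['tool_rot'],st['force'])
E
python3 knob.py
```

```text
scene [226.57692308 178.78846154] 52 [ 0.63063866 -0.16984952  0.23211297]
6.25 [ 0.62027227 -0.11107043  0.39181652] [7.02811103e-01 7.11373641e-01 1.51590318e-04 2.01831883e-03] [ 0.00727724  0.21749462 -0.31738858]
```

>>> servo_tool(rows=[[[0, 0, -45], 0, -1], [[-30, 0, -55], 0, -1], [[-80, 0, -55], 0, -1], [[-130, 0, -55], 0, -1], [[-130, 0, -55], 0, -1]])

```text
t: 6.75
tcp_pos: [0.6212, -0.2481, 0.4471]
tool_rot: [0.705, 0.709, -0.001, 0.004]
force: [-0.6, 0.4, 0.3]
finger_gap: 0.001
```

>>> servo_tool(rows=[[[0, 0, 45], 0, -1], [[0, 0, 79], 0, -1], [[25, 0, 79], 0, -1], [[50, 0, 79], 0, -1], [[65, 0, 79], 0, -1], [[80, 0, 79], 0, -1], [[90, 0, 79], 0, -1], [[100, 0, 79], 0, -1]])

```text
t: 7.55
tcp_pos: [0.6212, -0.1484, 0.368]
tool_rot: [0.705, 0.709, -0.001, 0.005]
force: [-1.1, -2.4, 2.4]
finger_gap: 0.004
```

```bash
python3 knob.py
```

```text
scene [242.18518519 174.59259259] 27 [ 0.63177443 -0.12260234  0.23781339]
7.65 [ 0.62102557 -0.14721384  0.36741307] [ 7.05123414e-01  7.09075113e-01 -5.15582963e-04  3.63177561e-03] [ 0.43470655 -0.17366412 -1.04012022]
```

Nearly upright. I'll push on in small steps until the stop shows in the force.

>>> servo_tool(rows=[[[4, 0, 0], 0, -1], [[8, 0, 0], 0, -1], [[10, 0, 0], 0, -1], [[10, 0, 0], 0, -1]])

```text
t: 8.05
tcp_pos: [0.6209, -0.1371, 0.3672]
tool_rot: [0.705, 0.709, -0.0, 0.003]
force: [-0.0, -0.2, 1.5]
finger_gap: 0.002
```

```bash
python3 knob.py
```

```text
scene [246.18518519 173.59259259] 27 [ 0.63344119 -0.11052091  0.23929429]
8.15 [ 0.6209212  -0.13715825  0.3671336 ] [ 7.05212381e-01  7.08988212e-01 -4.20578942e-04  3.32191203e-03] [-0.23049169 -0.70311858  0.65590717]
```

>>> servo_tool(rows=[[[2, 0, 0], 0, -1], [[3, 0, 0], 0, -1], [[4, 0, 0], 0, -1]])

```text
t: 8.45
tcp_pos: [0.6209, -0.1332, 0.367]
tool_rot: [0.705, 0.709, -0.001, 0.003]
force: [-0.4, -2.3, 0.8]
finger_gap: -0.006
```

>>> servo_tool(rows=[[[2, 0, 0], 0, -1], [[2, 0, 0], 0, -1]])

```text
t: 8.65
tcp_pos: [0.6209, -0.131, 0.3671]
tool_rot: [0.705, 0.709, -0.0, 0.003]
force: [-1.2, -1.1, 1.6]
finger_gap: -0.002
```

>>> servo_tool(rows=[[[-40, 0, 0], 0, -1], [[-80, 0, -40], 0, -1], [[-100, -40, -80], 0, -1], [[-100, -90, -80], 0, 0], [[-100, -90, -80], 0, 1]])

```text
t: 9.15
tcp_pos: [0.5276, -0.231, 0.4483]
tool_rot: [0.706, 0.708, -0.001, 0.002]
force: [0.4, -0.1, 0.2]
finger_gap: 0.327
```

```bash
python3 knob.py
python3 - <<'E'
from h import *
s=snapshot('scene'); cv2.imwrite('pics/sc3.png',cv2.resize(s['image'][130:290,120:360],(780,520)))
h=cv2.cvtColor(s['image'],cv2.COLOR_BGR2HSV)
E
```

```text
scene [246.92156863 172.58823529] 51 [ 0.63138035 -0.10799729  0.24152696]
top [273.7027027  164.09459459] 74 [ 0.61899298 -0.10653154  0.24329125]
9.25 [ 0.52980614 -0.2307884   0.44764879] [7.05861027e-01 7.08343758e-01 7.77369940e-05 3.05362372e-03] [ 0.57750878 -0.42633     0.6254223 ]
```

View pics/sc3.png

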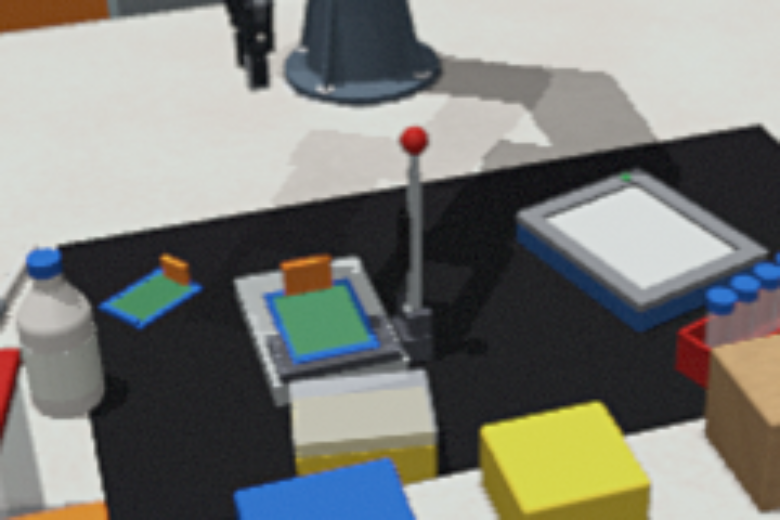

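The bar stands upright by itself, with the knob at crop (414,140), y≈-0.107 against hinge y≈-0.112. Next is the fin: measure it with the wrist camera.

```bash
cat > fin.py <<'E'
from h import *
s=snapshot('wrist'); hsv=cv2.cvtColor(s['image'],cv2.COLOR_BGR2HSV); C=cloud(s)
def rect(n,m,z):
    c=max(cv2.findContours(m.astype(np.uint8),cv2.RETR_EXTERNAL,cv2.CHAIN_APPROX_NONE)[0],key=cv2.contourArea)[:,0]
    P=onplane(s,c,z)[:,:2]*1000; r=cv2.minAreaRect(P.astype(np.float32)); print(n,c.min(0),c.max(0),np.round(r[0]+r[1]+(r[2],),2))
    print('  box',cv2.boxPoints(r).round(0).tolist())
o=cv2.inRange(hsv,(5,120,60),(20,255,255)); rect('fin all',o,.067)
top=(o>0)&(C[...,2]>.058); P=C[top]; print('fin pts pct x',np.percentile(P[:,0],[2,50,98]),'y',np.percentile(P[:,1],[2,50,98]),'z',np.percentile(P[:,2],[50,98]))
b=cv2.inRange(hsv,(98,90,50),(125,255,255))|cv2.inRange(hsv,(40,60,40),(85,255,255))
rect('plate',cv2.morphologyEx(b,cv2.MORPH_CLOSE,np.ones((15,15))),.031)
cv2.imwrite('pics/w2.png',s['image']); st=sense(); print(st['t'],st['tcp_pos'],st['tool_rot'])
E
python3 fin.py
```

```text
fin all [251 100] [260 149] [ 5.3037e+02 -1.9386e+02  9.0000e+00  4.8680e+01  3.4000e-01]
  box [[526.0, -170.0], [526.0, -218.0], [535.0, -218.0], [535.0, -169.0]]
fin pts pct x [0.52585168 0.52989836 0.53397121] y [-0.2182436  -0.19299958 -0.17052039] z [0.06700936 0.06907884]
plate [247  81] [367 162] [ 5.8720e+02 -1.9426e+02  1.3291e+02  8.8760e+01  2.8000e-01]
  box [[521.0, -150.0], [521.0, -239.0], [654.0, -238.0], [653.0, -150.0]]
9.35 [ 0.53181702 -0.23072516  0.44703085] [7.05176886e-01 7.09022589e-01 1.79406453e-04 3.53486584e-03]
```

View pics/w2.png

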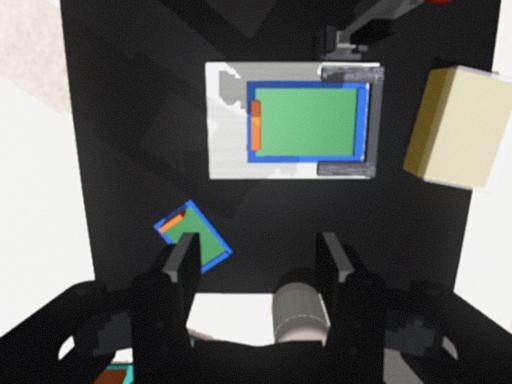

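Wrist view: fin at (256,125), plate square in the fixture, bar up at the top. Descending over the fin.

>>> servo_tool(rows=[[[36, -1, 40], 0, 1], [[36, -1, 80], 0, 1], [[36, -1, 120], 0, 1], [[36, -1, 160], 0, 1], [[36, -1, 200], 0, 1], [[36, -1, 215], 0, 1], [[36, -1, 215], 0, 1]])

```text
t: 10.05
tcp_pos: [0.5321, -0.1946, 0.2279]
tool_rot: [0.705, 0.709, -0.0, 0.0]
force: [0.2, -0.9, -1.0]
finger_gap: 1.002
```

```bash
python3 fin.py|tail -4
```

```text
fin pts pct x [0.52568311 0.52994058 0.53431261] y [-0.21691715 -0.1903969  -0.16956584] z [0.0670562  0.06842841]
plate [234 144] [502 305] [ 588.98 -194.06   90.42  138.74   89.84]
  box [[519.0, -239.0], [658.0, -239.0], [658.0, -149.0], [520.0, -149.0]]
10.1 [ 0.53263919 -0.19504218  0.22976817] [ 7.04735115e-01  7.09467547e-01 -2.07673841e-07  2.05337829e-03]
```

>>> servo_tool(rows=[[[0, -2, 15], 0, 1], [[0, -2, 21], 0, 1], [[0, -2, 21], 0, 0], [[0, -2, 21], 0, -0.6], [[0, -2, 21], 0, -1], [[0, -2, 21], 0, -1], [[0, -2, 21], 0, -1], [[0, -2, 21], 0, -1]], force=60)

```text
t: 10.9
tcp_pos: [0.5309, -0.1953, 0.2094]
tool_rot: [0.705, 0.709, 0.0, 0.003]
force: [-0.6, -0.0, 3.3]
finger_gap: 0.105
```

>>> servo_tool(rows=[[[0, 0, 0], 0, -1], [[0, 0, 0], 0, -1], [[0, 0, 0], 0, -1]])

```text
t: 11.2
tcp_pos: [0.5308, -0.1953, 0.2094]
tool_rot: [0.705, 0.709, 0.0, 0.002]
force: [-0.5, -0.1, 1.2]
finger_gap: 0.107
```

>>> servo_tool(rows=[[[0, -8, 0], 0, -1], [[0, -18, 0], 0, -1], [[0, -30, 0], 0, -1], [[0, -42, 0], 0, -1], [[0, -54, 0], 0, -1], [[0, -66, 0], 0, -1], [[0, -76, 0], 0, -1], [[0, -78, 0], 0, -1]])

```text
t: 12.0
tcp_pos: [0.4516, -0.1958, 0.2093]
tool_rot: [0.705, 0.709, 0.0, 0.002]
force: [2.5, -0.2, 2.8]
finger_gap: 0.101
```

Run:
```python
from h import *
st=sense(); print(st['tcp_pos'],st['tool_rot'],st['force'],st['ft_torque'],st['finger_gap'])
s=snapshot('scene'); cv2.imwrite('pics/sc4.png',cv2.resize(s['image'][130:290,120:360],(780,520)))
```

```text
[ 0.45162401 -0.19577212  0.20928515] [7.05121966e-01 7.09082963e-01 4.36875117e-05 2.08844258e-03] [ 2.49243329 -0.18815908  2.81216816] [ 0.10484677 -0.38814687  0.01869476] 0.10074917719739046
```

View pics/sc4.png

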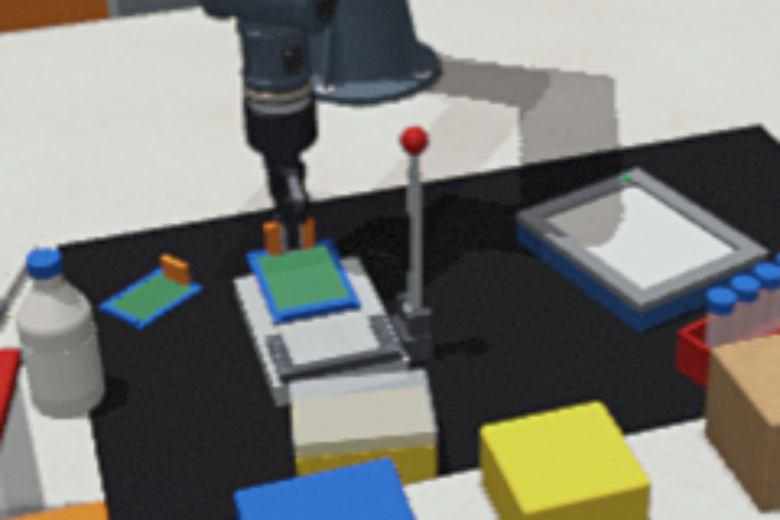

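The crop shows the plate pulled forward by 79 mm, clear of the rails at (335,345), and the bar still upright at (414,140). Lifting.

>>> servo_tool(rows=[[[0, 0, 0], 0, -1], [[0, 0, -4], 0, -1], [[0, 0, -12], 0, -1], [[0, 0, -25], 0, -1], [[0, 0, -40], 0, -1], [[0, 0, -55], 0, -1], [[0, 0, -70], 0, -1], [[0, 0, -80], 0, -1]], force=90)

```text
t: 12.85
tcp_pos: [0.4516, -0.1953, 0.2904]
tool_rot: [0.705, 0.709, -0.0, 0.002]
force: [0.4, 0.8, -2.4]
finger_gap: 0.099
```

>>> servo_tool(rows=[[[15, 0, -10], 0, -1], [[45, 0, -15], 0, -1], [[75, 0, -15], 0, -1], [[105, 0, -15], 0, -1], [[135, 0, -15], 0, -1], [[165, 0, -15], 0, -1], [[190, 0, -15], 0, -1], [[200, 0, -15], 0, -1]])

```text
t: 13.65
tcp_pos: [0.4489, 0.0075, 0.3048]
tool_rot: [0.704, 0.711, -0.001, 0.001]
force: [-0.0, 0.1, -2.4]
finger_gap: 0.105
```

Run:
```python
from h import *
st=sense(); print(st['t'],st['tcp_pos'],st['tool_rot'],st['force'],st['ft_torque'],st['finger_gap'])
s=snapshot('scene'); cv2.imwrite('pics/sc5.png',cv2.resize(s['image'][90:290,150:400],(750,600)))
```

```text
13.65 [0.44885155 0.00752549 0.30479866] [ 7.03674992e-01  7.10521302e-01 -7.19826223e-04  6.82967224e-04] [-0.02895855  0.13762095 -2.43420274] [-0.01844829  0.03346906 -0.00852654] 0.1045247112281396
```

View pics/sc5.png

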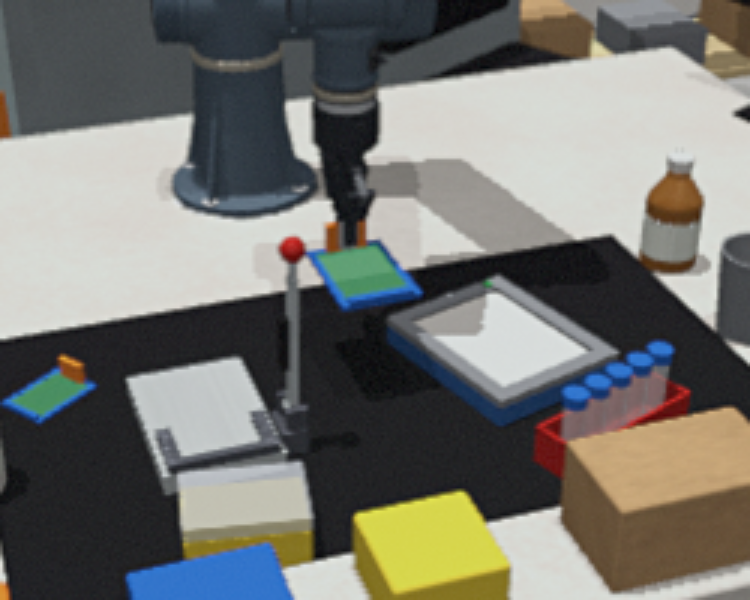

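Plate held level in the air (crop (365,275)), bar upright at (292,250). On to above the glass.

>>> servo_tool(rows=[[[18, 5, 0], -2, -1], [[45, 14, 0], -5, -1], [[72, 23, 0], -8, -1], [[99, 32, 0], -11, -1], [[120, 39, 0], -14, -1], [[134, 43, 0], -15.4, -1], [[138, 43.6, 0], -15.4, -1], [[138, 43.6, 0], -15.4, -1]])

```text
t: 14.5
tcp_pos: [0.491, 0.1459, 0.3044]
tool_rot: [0.602, 0.798, -0.001, 0.0]
force: [-0.1, -0.2, -1.7]
finger_gap: 0.097
```

Run:
```python
from h import *
st=sense(); print(st['t'],st['tcp_pos'],st['tool_rot'],st['force'],st['ft_torque'],st['finger_gap'])
q=st['tool_rot']; print('yaw',np.degrees(np.arctan2(q[1]**2-q[0]**2,2*q[0]*q[1])))
for n in('scene','top'):
    s=snapshot(n); hsv=cv2.cvtColor(s['image'],cv2.COLOR_BGR2HSV); C=cloud(s)
    g=cv2.inRange(hsv,(40,60,40),(85,255,255))>0; P=C[g]; P=P[(P[:,2]>.08)&(P[:,2]<.2)&(P[:,1]>0)&(P[:,1]<.35)&(P[:,0]<.75)]
    A=np.c_[P[:,:2]-P[:,:2].mean(0),np.ones(len(P))]; c=np.linalg.lstsq(A,P[:,2],rcond=None)[0]; r=P[:,2]-A@c; k=abs(r)<.006
    c=np.linalg.lstsq(A[k],P[k,2],rcond=None)[0]; print(n,len(P),'slopes',c, P.mean(0))
s=snapshot('wrist'); cv2.imwrite('pics/w3.png',s['image'])
```

```text
14.5 [0.49103759 0.14592478 0.3044253 ] [ 6.02144898e-01  7.98385996e-01 -1.04195342e-03  4.88133398e-04] [-0.13752034 -0.23710601 -1.73261914] [-0.00573123  0.05579183 -0.00210734] 0.09655284203157041
yaw 15.95260360774163
scene 304 slopes [-0.00102979 -0.0149586   0.12495935] [0.54126895 0.16087036 0.12495935]
top 77 slopes [ 0.00278139 -0.03381353  0.12457828] [0.53438864 0.12468817 0.12468024]
```

View pics/w3.png

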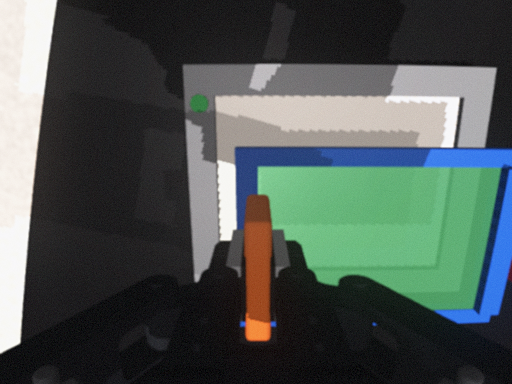

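Wrist view: plate level over the glass. The opening's far corners are visible at about (216,97) and (460,97), so I'll use those to check the centring.

Run:
```python
from h import *
s=snapshot('wrist'); 
A=onplane(s,[[216,97],[461,97]],.036)[:,:2]*1000; B=onplane(s,[[183,66],[496,68]],.036)[:,:2]*1000
for P,hx,hy in((A,85,65),(B,105,85)):
    d=P[1]-P[0]; L=np.linalg.norm(d); u=d/L; n=np.array([-u[1],u[0]]); print(P,'L',L,'yaw',np.degrees(np.arctan2(u[1],u[0])),'ctr',P.mean(0)-n*hy)
```

```text
[[445.58039186 201.27096486]
 [605.60774075 248.05444681]] L 166.72566262975516 yaw 16.29611129182412 ctr [543.83316807 162.27412381]
[[419.73758617 214.71636331]
 [621.5776541  273.01843355]] L 210.09175238251433 yaw 16.11151013359828 ctr [544.2457711  162.20590729]
```

>>> servo_tool(rows=[[[1, 0, 12], -0.2, -1], [[1, 0, 30], -0.2, -1], [[1, 0, 48], -0.2, -1], [[1, 0, 64], -0.2, -1], [[1, 0, 76], -0.2, -1], [[1, 0, 82], -0.2, -1], [[1, 0, 85], -0.2, -1], [[1, 0, 86], -0.2, -1]])

```text
t: 15.5
tcp_pos: [0.4908, 0.1459, 0.2184]
tool_rot: [0.601, 0.799, -0.001, 0.001]
force: [0.5, 0.3, -1.0]
finger_gap: 0.1
```

>>> servo_tool(rows=[[[0, 0, 1], 0, -1], [[0, 0, 2], 0, -1], [[0, 0, 3], 0, -1], [[0, 0, 3], 0, -1]])

```text
t: 15.9
tcp_pos: [0.4909, 0.1459, 0.2156]
tool_rot: [0.601, 0.799, -0.001, 0.001]
force: [0.2, 0.1, -1.6]
finger_gap: 0.103
```

>>> servo_tool(rows=[[[0, 0, 0.5], 0, -1], [[0, 0, 1], 0, -1], [[0, 0, 1.5], 0, -1], [[0, 0, 1.5], 0, -1]])

```text
t: 16.3
tcp_pos: [0.4908, 0.146, 0.2144]
tool_rot: [0.601, 0.799, -0.001, 0.001]
force: [-1.5, 0.0, 3.1]
finger_gap: 0.104
```

Contact is felt at the expected height. Seat it, open and rise.

>>> servo_tool(rows=[[[0, 0, 0.7], 0, -1], [[0, 0, 0.7], 0, -1], [[0, 0, 0.7], 0, -0.7], [[0, 0, 0.7], 0, -0.5], [[0, 0, 0.7], 0, -0.3], [[0, 0, 0.7], 0, 0], [[0, 0, 0.7], 0, 0], [[0, 0, 0.7], 0, 0]], force=20)

```text
t: 17.1
tcp_pos: [0.4909, 0.1459, 0.2136]
tool_rot: [0.601, 0.799, -0.001, 0.001]
force: [0.7, 0.7, -0.6]
finger_gap: 0.5
```

>>> servo_tool(rows=[[[0, 0, -5], 0, 0], [[0, 0, -20], 0, 0], [[0, 0, -50], 0, 0], [[0, 0, -90], 0, 0], [[0, 0, -130], 0, 0], [[0, -30, -170], 0, 0], [[0, -60, -170], 0, 0], [[0, -60, -170], 0, 0]])

```text
t: 17.9
tcp_pos: [0.4292, 0.1294, 0.3848]
tool_rot: [0.601, 0.799, -0.002, -0.0]
force: [-0.2, 0.5, -0.7]
finger_gap: 0.501
```

```bash
python3 knob.py
python3 - <<'E'
from h import *
for n in('scene','top','wrist'):
    s=snapshot(n); hsv=cv2.cvtColor(s['image'],cv2.COLOR_BGR2HSV); C=cloud(s)
    g=cv2.inRange(hsv,(40,60,40),(85,255,255))>0; g&=(C[...,1]>.05)&(C[...,1]<.28)&(C[...,0]<.66)&(C[...,0]>.4)&(C[...,2]<.06)
    P=C[g]
    if len(P)<30: print(n,len(P)); continue
    A=np.c_[P[:,:2]-P[:,:2].mean(0),np.ones(len(P))]; c=np.linalg.lstsq(A,P[:,2],rcond=None)[0]
    print(n,len(P),'slopes',c); b=cv2.inRange(hsv,(98,90,50),(125,255,255))>0; b&=(C[...,1]>.05)&(C[...,1]<.28)&(C[...,0]<.66)&(C[...,0]>.4)&(C[...,2]>.025)&(C[...,2]<.06)
    c=np.argwhere(g)[:,::-1]; print(np.round(cv2.minAreaRect((onplane(s,c,.036)[:,:2]*1000).astype(np.float32))[0],1))
    if n=='scene': a=cv2.resize(s['image'][100:290,110:400],(800,524))
cv2.imwrite('pics/end.png',a)
E
```

```text
scene [246.875      172.52083333] 48 [ 0.63005746 -0.10759998  0.24127317]
top [273.7027027  164.09459459] 74 [ 0.61929296 -0.10645425  0.24280755]
18.0 [0.43261386 0.12963466 0.38425319] [ 6.01360041e-01  7.98977115e-01 -2.79819087e-04  1.26223348e-03] [-0.07260539 -1.02565206  1.01801223]
scene 310 slopes [ 0.00286416 -0.01161755  0.03500624]
[517.  159.5]
top 322 slopes [-0.00024372  0.01020541  0.03484459]
[544.6 159.6]
wrist 7908 slopes [-0.00366029  0.0054714   0.03595691]
[518.5 161.4]
```

View pics/end.png

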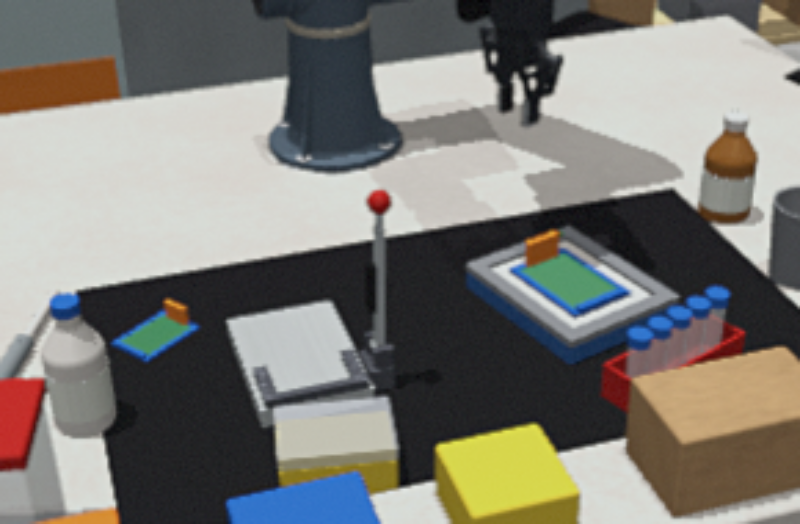

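The plate lies flat inside the frame at (570,280), the bar stands at (379,200), and the gripper is clear.

```bash
python3 -c "
from station import sign_off; print(sign_off())"
```

```text
the job is handed in; nothing more can be done
None
```

The job is done and handed in at about 18 s of the 61 s allowed. The clamp bar is upright, and the gel plate lies flat on the viewer's white glass inside the grey frame.

- **Bar:** the knob slipped out of the grip at roughly 70°, and the bar stayed where it was. I pushed it the rest of the way with shut fingers. It stood by itself, and its knob measured the same place (y about -0.107 m) before and after the plate was moved.
- **Plate:** I took the larger blue-edged green plate, gripped it by its fin, slid it 79 mm out and carried it level. Camera depth while it was in the air gave tilts of 0.015 in one view and 0.034 in the other; the second saw few points. I then set it down until a light contact force of about 3 N.
- **Last checks:** the plate's green face is at z about 0.035 m with a tilt of about 0.01 or less. The top view puts its centre at (545, 160) mm, against about (544, 162) mm for the glass.
- **Disagreement:** the scene and wrist cameras put the centre about 26 mm nearer the robot. I believe their colour mask also caught something else there, perhaps the viewer's green lamp. I did not chase this, because the final picture shows the plate wholly inside the frame.
- **Other things:** the last picture shows the other objects in view where they were. I did not measure them one by one, and the pipette and beaker were only partly in it.

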